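# Photometer reading of a water sample at the third filter

### The job

Take the bath-water check reading: pick up the vial with the blue cap and lower it into the photometer's round cell chamber, keeping hold until it stands fully home on the bottom, then let go of it. Next grip the bar knob, turn it anticlockwise back to its end stop, then clockwise three clicks from there, and at the third click push the knob straight in and keep it held in: the lamp burns only while it is pressed, so finish while gripping the knob, pushed in at the third click. Leave the other vials and the dropper bottle where they stand.

Things in the scene. Friction and masses are not known exactly. Their poses are not given: they have to be found in the camera images.
- photometer: bench photometer, fixed to the bench: flat white-and-grey case 150 (x) x 220 (y) x 40 mm high; origin at the centre of its underside, z up, its front with four small keys faces its own -x. On its top: a display in the middle, a black round cell chamber on the left (x +10, y +62 mm) and the black selector knob on the right (axis at x -8, y -62 mm)
- cell_floor (a point): centre of the cell chamber's flat floor, 44 mm above the bench. The chamber is an upright black tube, 38 mm outside, with a straight round bore of 26 mm whose mouth flares out over the top 4 mm
- cell_mouth (a point): centre of the chamber's open mouth, on the bore's axis, 26 mm above the floor of the bore and 70 mm above the bench; the rim is 43 mm across. A vial that is fully home stands 32 mm out of the mouth
- vial_blue: the sample: round brown glass vial with a blue screw cap, standing upright on the bench, about 22 to 33 g; body straight, 24 mm diameter, up to 37 mm, then a shoulder narrowing to 17 mm; straight cap, 21 mm diameter, from 47 mm to the top at 58 mm (grip the cap or the straight body, not the shoulder). Origin at the centre of its underside, z up along its axis
- vial_red: bystander: the same kind of vial with a red cap, 58 mm tall, standing on the bench; origin at the centre of its underside. The three vials stand about 80 mm apart in a row along y, in any order; behind the row, from x = 0.53 m on, stands a bath 0.18 m high with loggers in it up to 0.35 m
- vial_white: bystander: a clear greyish vial with a white cap, 24 mm diameter, 62 mm tall, standing on the bench; origin at the centre of its underside
- dropper: bystander: brown dropper bottle, 33 mm diameter, 102 mm tall with its rubber bulb, standing on the bench behind the photometer; origin at the centre of its underside
- knob_grip (a point): grip point on the knob's upright axis, 65 mm above the bench while not pushed; moves with the knob. Its x points along the bar to the end with the white line, z up. The bar is 43 mm long, 12 wide, 22 high, its top 8 mm above this point; the round skirt below it, 47 mm across, has its top 12 mm below this point. Dots on the case mark the clicks, a larger red one the end stop
- selector (a joint): knob angle in rad, 0 at the anticlockwise end stop, growing clockwise seen from above. A sprung detent clicks every 0.3927 rad (22.5 deg): 0 is the end stop itself, the third click after it is 1.178, the fifth and last 1.963. It starts at or near the first, second or third click and stays in whichever detent it is left; turning takes up to about 0.15 N m
- selector_push (a joint): how far the knob is pushed straight down, in m: 0 out, 0.005 fully in against its stop; it is sprung, needing about 3 N to start and 7 N fully in, and comes out by itself when let go
There are look-alikes about, which are no part of the job. What is shaped like the vial_blue but yellow is not meant.

How it is judged:
On the way, in this order (a step that is already met when the one before it is completed fails the run):
1. the blue-capped vial stands within 4 mm of the cell chamber's floor while the fingers still hold it (z of vial_blue in the frame of cell_floor below 0.004 m and horizontal distance between vial_blue and cell_floor below 0.004 m and contact force between the fingers and vial_blue above 0.5 N), for 0.1 s.
2. the vial let go, the selector is turned back to its anticlockwise end stop (within 0.15 rad) (value of joint selector below 0.15 rad and contact force between the fingers and vial_blue below 0.1 N), for 0.1 s.
3. the selector is turned clockwise to the third click (1.178 rad, within 0.15 rad), not yet pushed in (less than 3 mm) (value of joint selector between 1.028 and 1.328 rad and value of joint selector_push below 0.003 m), for 0.1 s.
At the end, for the whole second after the job is handed in: The selector stands at the third click (1.178 rad, within 0.15) and is pushed in by more than 3.5 mm of 5 with the fingers on it; the blue-capped vial stands upright in the cell chamber, its foot within 4 mm of the floor and of the axis, at rest (value of joint selector between 1.028 and 1.328 rad and value of joint selector_push above 0.0035 m and contact force between the fingers and selector_push above 4 N and z of vial_blue in the frame of cell_floor below 0.004 m and horizontal distance between vial_blue and cell_floor below 0.004 m and angle between vial_blue's own z axis and vertical below 0.12 rad and linear speed of vial_blue below 0.02 m/s); the arm keeps its last pose, push and grip.
It fails at once if another vial is shifted more than 20 mm or tipped (distance of any of vial_red, vial_white from where it was at the start of the episode above 0.02 m or angle between any of vial_red, vial_white's own z axis and vertical above 0.5 rad).
It fails at once if the dropper bottle is shifted more than 20 mm or tipped (distance of dropper from where it was at the start of the episode above 0.02 m or angle between dropper's own z axis and vertical above 0.5 rad).
It also fails if it takes over 67 s, if anything falls off the work surface, if the arm or the gripper's body presses on something with over 40 N, if the wrist force passes 120 N, or if a joint passes its speed limit or range.

### The arm

A 7-joint arm with a two-finger parallel gripper is mounted at the origin on a cart in front of the work surface, level with it; the furniture and walls round the work are solid. World frame = base frame: x ahead of the robot, y to its left, z up, the work surface at z = 0. Lengths are in m, angles in rad, forces in N, time in s.
With the tool pointing down it reaches from about 0.35 to 0.9 m from the base axis. Payload 8.1 kg.
Tool frame: the origin (TCP) lies midway between the tips of the shut fingers; the grasp point (between the pads) lies arm.grasp_offset behind it (arm.grasp_offset is the distance from the TCP to the grasp point, in m); z points along the fingers, y is the line along which they close (so a half turn about z gives the same grasp; the last joint's range is limited). The gripper opens to 92 mm and grips with 3 to 60 N. Pads are 19 mm wide; open, the fingers measure 130 mm over their backs; the gripper's body (75 mm by 190 mm) begins 47 mm behind the grasp point.
Start: joints at [-1.396, 0.434, 0.025, 1.573, -0.012, 1.134, -0.075], TCP at [0.171, 0.601, 0.227] pointing down, gripper open.
Joint ranges: [-2.62, 2.62], [-0.44, 2.09], [-1.27, 1.32], [0.08, 2.57], [-1.32, 4.46], [0.12, 2], [-2.74, 2.74]. Speed limits (rad/s): [2.22, 2.22, 3.01, 3.01, 3.14, 3.14, 3.14].

### API

Orientations are given as a rotation vector (axis times angle).
In Python, from cell import observe, imaging, arm gives the robot as it stands.
- The arm moves only by the tool apply_moves, never from a script. Its argument "commands" is a list of rows, each a list of 5 numbers: the opening in per cent of the stroke, from 0 (shut) to 100 (fully open), then the shift along the world's x, y, z in units of 0.06 m (1.0 is 0.06 m), then the turn about the world's z in units of 0.5 rad (1.0 is 0.5 rad). A call has 1 to 12 rows; each row shifts and turns the commanded pose from where the row before left it; what a row does not reach is not made up. A row lasts 1/8 s, in which the tool goes at most 62.5 mm and 10.7 degrees, less where a joint would pass 70% of its speed; a pose out of reach is approached as far as the arm can. A call with a number of a shift or a turn outside -1 to 1 is refused whole. A call with a gripper value outside its range is refused whole. The fingers move at their own pace and stop on an object; "newtons" is the grip in N (left out, the last holds). Time passes only in rows, so rows that do not move let the fingers close. It gives the time, the measured TCP pose, the force, the opening and the grip force at its end, in the units of the state.
- observe(): the state, without advancing time (a new reading comes with each control period).
- imaging.get_image(name): name is "side" or "top"; returns (picture, depth): 480x640x3 uint8, red, green, blue; 480x640 float32, m along the optical axis (not along the pixel's ray), 0 where there is no reading.
- imaging.camera_params(name): a dict with "camera_matrix" (3x3 intrinsics, pixels), "origin" and "rotation" of the camera in the world. Camera axes: x right, y up, looking along -z (the intrinsics and any distortion apply to the point x, -y, -z); pixel columns grow to the right and rows downward; lengths in m; the calibration is good to about 2 mm. A picture is of the moment at which its call begins. camera_params takes no time and is no camera call.
- arm.sign_off(): hands the job in; it is judged then, once.
The state is a dict: "clock": time; "joints": joint angles; "dq": joint speeds; "joint_efforts": joint torques, N m; "position": TCP position; "ee_rot": TCP orientation; "force": force on the tool from outside, world axes, zero at the start; "ft_torque": the same for the moment, N m; "width": opening from 0.0 (shut) to 1.0 (fully open); "gripper_force": force on a finger pad.
Only numpy, scipy, OpenCV 4.12 (cv2) and the standard library are available. Lean on these libraries where they do the work, as an engineer would, in place of code of your own. Each camera call takes 0.05 s, during which the arm holds its last target. There are 200 camera calls.

## Working session

There is one attempt and no reset: what is moved stays moved. The work goes in short steps, Python scripts to look and compute and a tool call to move; the robot and the scene stay as the last step left them, time stands still between calls to the robot, and variables do not carry over. Pictures are saved under pics/ and viewed, at most 10 in all, crops included, and the job is handed in when it is done.

Besides the shell and the picture viewer there is one more tool, called after "Request:" as a command line: name --pt "numbers of a row" for each row, then --argument value for the rest. apply_moves: Moves the arm, as the interface text tells. Its arguments: {"type":"object","properties":{"commands":{"type":"array"},"newtons":{"type":"number"}},"required":["commands"]}

```bash
mkdir -p pics; cat > h.py <<'E'
import numpy as np, cv2
from cell import observe, imaging, arm
def grab(n,f):
    p,d=imaging.get_image(n); cv2.imwrite(f'pics/{f}.png',p[:,:,::-1]); np.save(f'pics/{f}.npy',d); return p,d
def world(n,u,v,z=None,d=None):
    c=imaging.camera_params(n);K=np.array(c['camera_matrix']);R=np.array(c['rotation']);o=np.array(c['origin'])
    r=np.array([(u-K[0,2])/K[0,0],-(v-K[1,2])/K[1,1],-1.]);w=R@r
    return o+w*(d if z is None else (z-o[2])/w[2])
def crop(f,x0,y0,x1,y1,s,out):
    p=cv2.imread(f'pics/{f}.png')[y0:y1,x0:x1]; cv2.imwrite(f'pics/{out}.png',cv2.resize(p,None,fx=s,fy=s,interpolation=cv2.INTER_CUBIC))
E
python3 - <<'E'
from h import *
for n in('top','side'):
    grab(n,n+'0'); c=imaging.camera_params(n); print(n,c)
s=observe();print(s['position'],s['ee_rot'],s['width'],s['force'],arm.grasp_offset,s['clock'])
E
```

```text
top {'camera_matrix': array([[545.0689932 ,   0.        , 325.23320241],
       [  0.        , 545.0689932 , 247.66545185],
       [  0.        ,   0.        ,   1.        ]]), 'origin': array([ 0.51883726, -0.14510792,  0.96407062]), 'rotation': array([ 0.0476946 , -0.07983358, -1.59497913])}
side {'camera_matrix': array([[487.57012661,   0.        , 324.30299055],
       [  0.        , 487.57012661, 233.25728044],
       [  0.        ,   0.        ,   1.        ]]), 'origin': array([0.25662335, 0.65072456, 0.4875551 ]), 'rotation': array([ 0.26417573, -1.49299979, -2.37138087])}
[0.17134938 0.60059165 0.22602172] [-4.35048123e-01 -3.11128256e+00  2.20366231e-03] 1.0003926125739415 [-1.20481508  0.56458974 -0.28495542] 0.0188 0.1
```

View pics/top0.png

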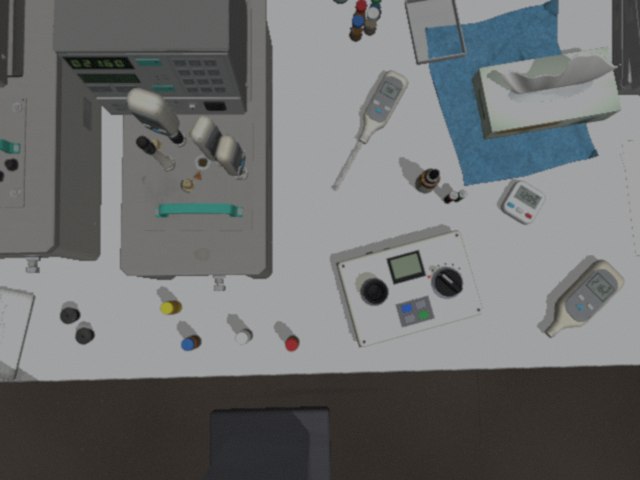

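View pics/side0.png

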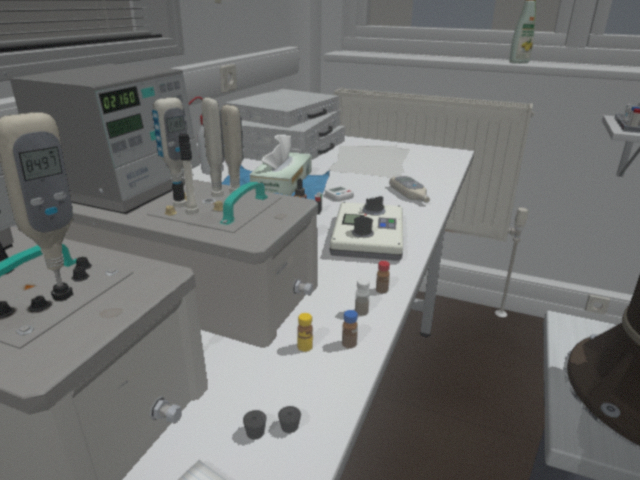

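Top view: blue cap is near (188,344), white (243,337), red (292,344), yellow look-alike (169,308), chamber (374,291), knob (448,282). The side view agrees. I'll enlarge both areas next.

```bash
sed -i "s/R=np.array(c\['rotation'\])/R=cv2.Rodrigues(np.array(c['rotation']))[0]/" h.py
python3 - <<'E'
from h import *
crop('top0',330,225,490,345,5,'c1'); crop('top0',150,290,310,360,5,'c2')
d=np.load('pics/top0.npy')
for n,u,v,z in(('blue',188,344,.058),('white',243,337,.062),('red',292,344,.058),('yel',169,308,.058),('mouth',374,291,.07),('knob',448,282,.073),('dropper',432,175,.102)):
    print(n,world('top',u,v,z).round(4),world('top',u,v,d=d[v,u]).round(4))
E
```

```text
blue [0.4394 0.0641 0.058 ] [0.4394 0.0642 0.0578]
white [ 0.4486 -0.0263  0.062 ] [ 0.4485 -0.0261  0.0605]
red [ 0.4347 -0.1058  0.058 ] [ 0.4349 -0.1059  0.0596]
yel [0.4989 0.0949 0.058 ] [0.4988 0.0956 0.0552]
mouth [ 0.518  -0.2423  0.07  ] [ 0.5179 -0.2453  0.0425]
knob [ 0.5295 -0.364   0.073 ] [ 0.5295 -0.364   0.0728]
dropper [ 0.7017 -0.3386  0.102 ] [ 0.7037 -0.3407  0.0926]
```

View pics/c1.png

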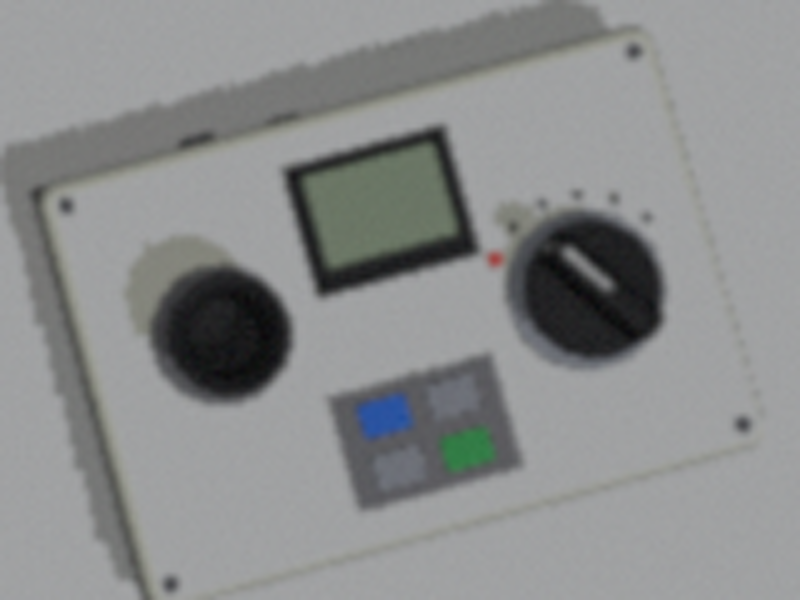

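View pics/c2.png

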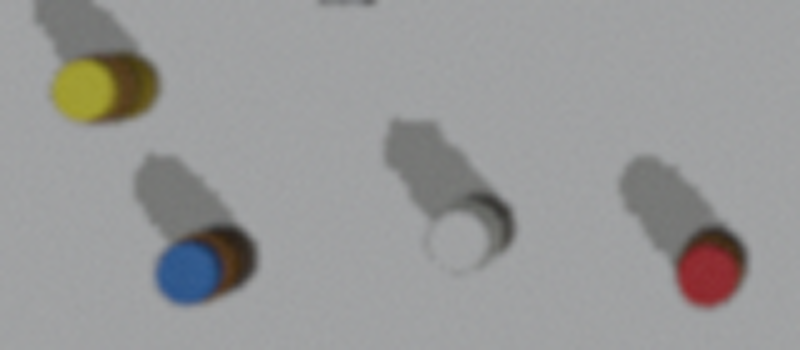

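The crops show the rim centre at c1 (222,334), the skirt at (594,285), and the white line running from (565,245) to (612,290) at the upper-left end. The red stop dot is at (495,259), the click dots start at (512,228), and the case screws are visible. In c2 the blue cap centre is at (189,272). I'll fit the case pose from these.

```bash
python3 - <<'E'
from h import *
c1=lambda u,v,z:world('top',330+(u-2)/5,225+(v-2)/5,z)
S=[c1(u,v,.04) for u,v in((66,205),(634,51),(742,425),(170,584))]
ctr=np.mean(S,0); e=(S[0]+S[3]-S[1]-S[2]); yaw=np.arctan2(e[1],e[0])-np.pi/2
f=(S[0]+S[1]-S[2]-S[3]); print('ctr',ctr.round(4),'yaw',np.degrees([yaw,np.arctan2(f[1],f[0])]), np.linalg.norm(e)/2,np.linalg.norm(f)/2)
c,s=np.cos(yaw),np.sin(yaw);P=lambda x,y:ctr[:2]+[c*x-s*y,s*x+c*y]
k=P(-.008,-.062);print('mouth',P(.01,.062),c1(222,334,.07),'knob',k,c1(594,285,.053),c1(603,288,.073))
for u,v in((495,259),(512,228),(543,204),(577,194),(614,198),(647,217)):
    q=c1(u,v,.04)[:2]-k;print(np.degrees(np.arctan2(q[1],q[0])).round(1),np.linalg.norm(q).round(4))
l=c1(565,245,.073)-c1(612,290,.073);print('line',np.degrees(np.arctan2(l[1],l[0])))
print('blue',world('top',150+187/5,290+270/5,.058))
for o in (observe(),):
    R=cv2.Rodrigues(np.array(o['ee_rot']))[0];print(R.round(3))
# blue cap via side-camera depth/colour
p,d=cv2.imread('pics/side0.png').astype(int),np.load('pics/side0.npy')
m=(p[:,:,0]>p[:,:,2]+50)&(p[:,:,0]>p[:,:,1]+25);m[:300]=0;m[340:]=0;m[:,:330]=0;m[:,370:]=0
v,u=np.nonzero(m);print(len(u),u.min(),u.max(),v.min(),v.max())
Q=np.array([world('side',a,b,d=d[b,a]) for a,b in zip(u,v)]);print(np.percentile(Q,[3,50,97],0).round(4))
E
```

```text
ctr [ 0.5221 -0.3076  0.04  ] yaw [13.73517826 13.65097275] 0.20174381342194286 0.13195957767326036
mouth [ 0.51708499 -0.24500934] [ 0.51730187 -0.24230498  0.07      ] knob [ 0.52904162 -0.3697372 ] [ 0.53039479 -0.36960191  0.053     ] [ 0.52908407 -0.36759353  0.073     ]
69.7 0.0323
48.1 0.0324
24.0 0.0323
2.4 0.0326
-20.0 0.0329
-42.6 0.0328
line 44.43470023661021
blue [0.43946173 0.0651042  0.058     ]
[[-0.962  0.274 -0.   ]
 [ 0.274  0.962 -0.001]
 [-0.    -0.001 -1.   ]]
104 344 356 310 320
[[0.4291 0.057  0.0541]
 [0.4369 0.0677 0.0579]
 [0.4464 0.0752 0.0596]]
```

Request:
apply_moves --pt "60 0.22 -0.42 0 -0.29" --pt "60 0.22 -0.42 0 -0.29" --pt "60 0.22 -0.42 0 -0.29" --pt "60 0.22 -0.42 0 -0.29" --pt "60 0.22 -0.42 0 -0.29" --pt "60 0.22 -0.42 0 -0.29" --pt "60 0.22 -0.42 0 -0.29" --pt "60 0.22 -0.42 0 -0.29" --pt "60 0.22 -0.42 0 -0.29" --pt "60 0.22 -0.42 0 -0.29" --pt "60 0.22 -0.42 0 -0.29" --pt "60 0.22 -0.42 0 -0.29" --newtons 15

```text
clock: 1.6
position: [0.33, 0.2976, 0.2266]
ee_rot: [2.663, 1.667, -0.001]
force: [-0.4, -0.4, -0.3]
width: 0.6
gripper_force: 0.0
```

Request:
apply_moves --pt "60 0.1 -0.325 0 -0.19" --pt "60 0.1 -0.325 0 -0.19" --pt "60 0.1 -0.325 0 -0.19" --pt "60 0.1 -0.325 0 -0.19" --pt "60 0.1 -0.325 0 -0.19" --pt "60 0.1 -0.325 0 -0.19" --pt "60 0.1 -0.325 0 -0.19" --pt "60 0.1 -0.325 0 -0.19" --pt "60 0.1 -0.325 0 -0.19" --pt "60 0.1 -0.325 0 -0.19" --pt "60 0.1 -0.325 0 -0.19" --pt "60 0.1 -0.325 0 -0.16" --pt "60 0 0 0 0"

```text
invalid input at $.commands: expected 1 to 12 rows
```

Request:
apply_moves --pt "60 0.1 -0.325 0 -0.19" --pt "60 0.1 -0.325 0 -0.19" --pt "60 0.1 -0.325 0 -0.19" --pt "60 0.1 -0.325 0 -0.19" --pt "60 0.1 -0.325 0 -0.19" --pt "60 0.1 -0.325 0 -0.19" --pt "60 0.1 -0.325 0 -0.19" --pt "60 0.1 -0.325 0 -0.19" --pt "60 0.1 -0.325 0 -0.19" --pt "60 0.1 -0.325 0 -0.19" --pt "60 0.1 -0.325 0 -0.19" --pt "60 0.1 -0.32 0 -0.16"

```text
clock: 3.1
position: [0.4018, 0.0641, 0.2266]
ee_rot: [-3.142, 0.007, 0.0]
force: [0.3, 0.4, 0.9]
width: 0.6
gripper_force: 0.0
```

```bash
python3 - <<'E'
from h import *
s=observe();R=cv2.Rodrigues(np.array(s['ee_rot']))[0];print(s['position'],np.degrees(np.arctan2(R[1,1],R[0,1])),s['joints'],s['dq'])
E
```

```text
[0.40180949 0.06414988 0.22663137] -90.25254568621308 [-0.99996834  0.0540781   0.76615823  2.10691401 -0.04477887  0.99644745
 -1.78539464] [ 0.22505092  0.04956729  0.22295429 -0.03151559 -0.05121201 -0.00085556
 -0.1627806 ]
```

Request:
apply_moves --pt "60 0.3 0.02 0 0" --pt "60 0.31 0 0 0" --pt "60 0 0 -0.5 0" --pt "60 0 0 -0.5 0" --pt "60 0 0 -0.5 0" --pt "60 0 0 -0.5 0" --pt "60 0 0 -0.5 0" --pt "60 0 0 -0.3 0" --pt "60 0 0 -0.2 0" --pt "60 0 0 -0.14 0" --pt "60 0 0 0 0"

```text
clock: 4.47
position: [0.4384, 0.066, 0.0382]
ee_rot: [3.141, -0.002, -0.001]
force: [0.4, -0.2, 1.2]
width: 0.601
gripper_force: 0.0
```

```bash
python3 - <<'E'
from h import *
grab('side','s1');grab('top','t1');crop('s1',270,230,430,350,5,'c3'); s=observe();print(s['position'])
E
```

```text
[0.43875561 0.06618528 0.03873047]
```

View pics/c3.png

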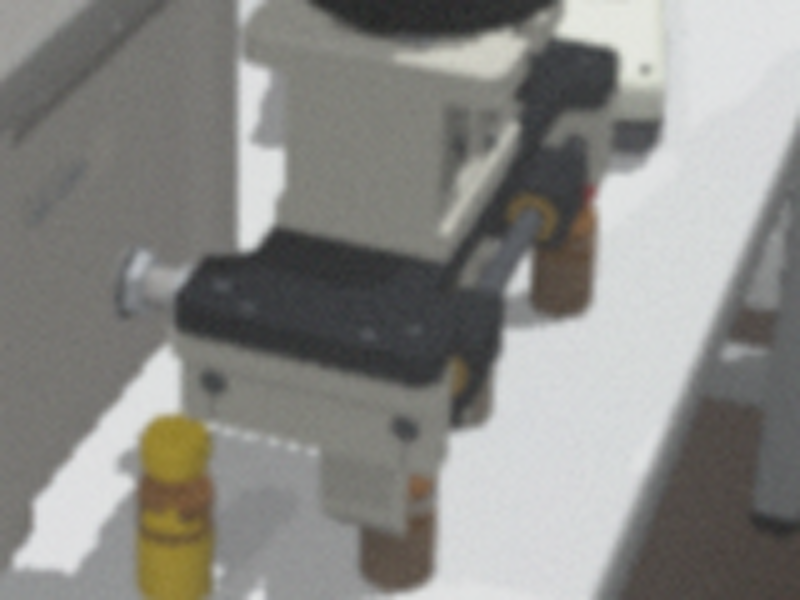

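The crop shows the blue vial below the finger at crop (398,560). The finger is at (365,490), and perspective accounts for the offset. Closing.

Request:
apply_moves --pt "0 0 0 0 0" --pt "0 0 0 0 0" --pt "0 0 0 0 0" --pt "0 0 0 0 0" --pt "0 0 0 0 0" --pt "0 0 0 0 0" --pt "0 0 0 0.2 0" --pt "0 0 0 0.3 0" --pt "0 0 0 0.4 0" --pt "0 0 0 0.4 0" --newtons 15

```text
clock: 5.82
position: [0.4383, 0.0659, 0.1177]
ee_rot: [3.141, -0.003, -0.0]
force: [-0.8, -0.0, 0.4]
width: 0.225
gripper_force: 14.3
```

Request:
apply_moves --pt "0 0 0 0.4 0" --pt "0 0 -0.3 0.22 0" --pt "0 0 -0.5 0 0" --pt "0 0 -0.6 0 0" --pt "0 0 -0.6 0 0" --pt "0 0 -0.6 0 0" --pt "0 0.1 -0.6 0 0" --pt "0 0.3 -0.6 0 0" --pt "0 0.4 -0.6 0 0" --pt "0 0.4 -0.5 0 0" --pt "0 0.11 -0.26 0 0" --pt "0 0 0 0 0"

```text
clock: 7.32
position: [0.5159, -0.245, 0.1534]
ee_rot: [3.141, -0.006, -0.002]
force: [0.5, 0.7, 0.2]
width: 0.227
gripper_force: 14.3
```

```bash
python3 - <<'E'
from h import *
grab('top','t2');grab('side','s2');crop('s2',300,130,420,260,4,'a');crop('t2',320,230,480,350,4,'b')
a,b=[cv2.imread(f'pics/{x}.png') for x in 'ab'];h=max(a.shape[0],b.shape[0])
f=lambda i:cv2.copyMakeBorder(i,0,h-i.shape[0],0,0,0)
i=np.hstack([f(a),f(b)]);i=cv2.resize(i,None,fx=.7,fy=.7);print(i.shape);cv2.imwrite('pics/c4.png',i);s=observe();print(s['position'],s['width'])
E
```

```text
(364, 784, 3)
[ 0.51587788 -0.242727    0.15333236] 0.2265740167926617
```

View pics/c4.png

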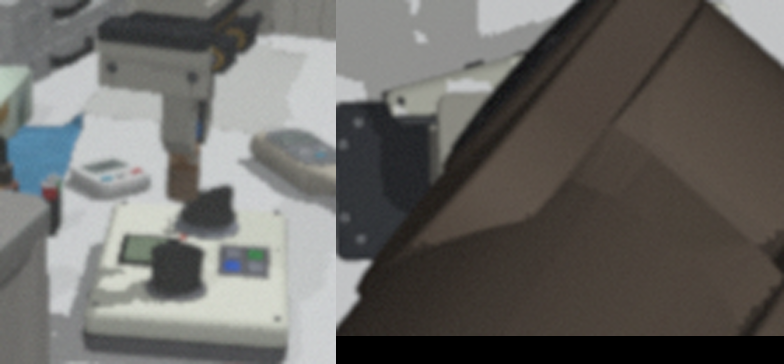

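The vial hangs above the chamber, with its foot at about side px (365.7,200) and the tube centre at about 362.9. I'll compare those with projected positions.

```bash
cat >> h.py <<'E'
def proj(n,p):
    c=imaging.camera_params(n);K=np.array(c['camera_matrix']);R=cv2.Rodrigues(np.array(c['rotation']))[0]
    q=R.T@(np.array(p)-np.array(c['origin']));return K[0,0]*q[0]/-q[2]+K[0,2],K[1,1]*-q[1]/-q[2]+K[1,2]
E
python3 - <<'E'
from h import *
x,y=.5159,-.2427
print(proj('side',(x,y,.1155)),proj('side',(x,y,.135)))
print(proj('side',(.517,-.2437,.07)),proj('side',(.517,-.2437,.055)),proj('side',(.517,-.2337,.055)))
crop('s2',335,170,395,245,8,'c5')
E
```

```text
(np.float64(364.0088619064973), np.float64(200.60473046462178)) (np.float64(364.50748054071374), np.float64(191.66027183408207))
(np.float64(362.51834443187175), np.float64(220.62609430614685)) (np.float64(362.15777539638634), np.float64(227.13695554884615)) (np.float64(360.70644642439976), np.float64(229.002992555704))
```

View pics/c5.png

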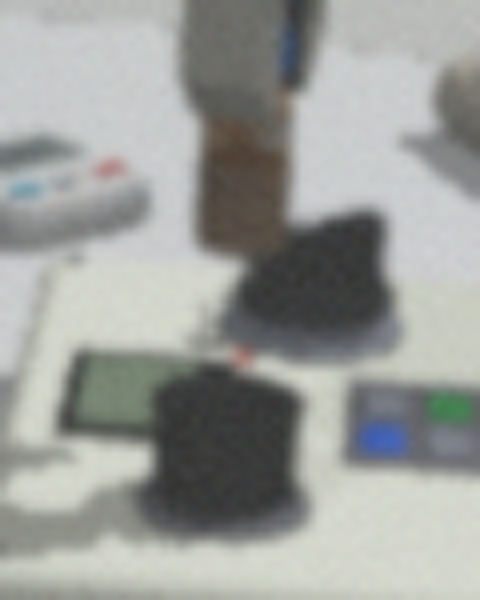

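Request:
apply_moves --pt "0 0 0 0 0" --pt "0 0 0 -0.2 0" --pt "0 0 0 -0.25 0" --pt "0 0 0 -0.15 0" --pt "0 0 0 0 0" --pt "0 0 0 0 0"

```text
clock: 8.18
position: [0.5171, -0.2437, 0.1176]
ee_rot: [3.141, -0.002, 0.0]
force: [0.3, -0.2, -0.4]
width: 0.227
gripper_force: 14.3
```

```bash
python3 - <<'E'
from h import *
p=[]
for i in range(3): grab('side','s3'); p.append(observe()['position'])
print(np.array(p).round(4),observe()['force'],observe()['clock'])
E
```

```text
[[ 0.5172 -0.2437  0.1178]
 [ 0.5173 -0.2437  0.1179]
 [ 0.5173 -0.2437  0.1179]] [-0.5568254   0.10961077 -0.10536407] 8.325
```

Position is good. I'll descend slowly and watch the force; the foot is at 0.0797, and home is a TCP of about 0.082.

Request:
apply_moves --pt "0 0 0 -0.08 0" --pt "0 0 0 -0.08 0" --pt "0 0 0 -0.08 0" --pt "0 0 0 0 0"

```text
clock: 8.82
position: [0.5173, -0.244, 0.1031]
ee_rot: [3.141, -0.002, 0.001]
force: [-1.2, -2.1, 1.8]
width: 0.227
gripper_force: 14.6
```

Request:
apply_moves --pt "0 0 0 -0.06 0" --pt "0 0 0 -0.06 0" --pt "0 0 0 0 0"

```text
clock: 9.2
position: [0.5167, -0.2438, 0.0955]
ee_rot: [3.141, -0.003, -0.001]
force: [0.2, -2.4, -1.4]
width: 0.226
gripper_force: 14.2
```

Request:
apply_moves --pt "0 0 -0.012 -0.06 0" --pt "0 0 0 -0.06 0" --pt "0 0 0 -0.05 0" --pt "0 0 0 0 0"

```text
clock: 9.7
position: [0.5168, -0.2441, 0.0854]
ee_rot: [-3.142, 0.002, 0.001]
force: [0.3, -3.5, -1.0]
width: 0.228
gripper_force: 14.1
```

Request:
apply_moves --pt "0 0 0 -0.04 0" --pt "0 0 0 -0.03 0" --pt "0 0 0 0 0" --pt "0 0 0 0 0"

```text
clock: 10.2
position: [0.5176, -0.2445, 0.0822]
ee_rot: [3.141, -0.002, 0.002]
force: [-0.5, -1.6, 8.2]
width: 0.228
gripper_force: 15.4
```

Upward force at TCP 0.0822 puts the foot at 0.044, so the vial is home. I'll hold briefly, release and rise.

Request:
apply_moves --pt "0 0 0 0 0" --pt "0 0 0 0 0" --pt "40 0 0 0 0" --pt "50 0 0 0 0" --pt "50 0 0 0 0" --pt "50 0 0 0.2 0" --pt "50 0 0 0.5 0" --pt "50 0 0 0.7 0" --pt "50 0 0 0.4 0" --pt "50 0 0 0 0"

```text
clock: 11.45
position: [0.5181, -0.2449, 0.192]
ee_rot: [3.141, -0.002, 0.006]
force: [0.1, 0.4, -0.1]
width: 0.5
gripper_force: 0.0
```

```bash
python3 - <<'E'
from h import *
p,d=grab('side','s4');crop('s4',325,170,405,250,6,'c6')
q=p.astype(int);m=(q[:,:,2]>q[:,:,0]+50)&(q[:,:,2]>q[:,:,1]+25);m[:170]=0;m[235:]=0;m[:,:345]=0;m[:,385:]=0
v,u=np.nonzero(m);print(len(u),np.median(u),np.median(v))
if len(u):print(np.percentile([world('side',a,b,d=d[b,a]) for a,b in zip(u,v)],[3,50,97],0).round(4))
print(proj('side',(.517,-.244,.096)))
s=observe();R=cv2.Rodrigues(np.array(s['ee_rot']))[0];print(s['position'],np.degrees(np.arctan2(R[1,1],R[0,1])))
E
```

```text
66 365.5 208.0
[[ 0.485  -0.3085  0.0414]
 [ 0.5124 -0.2453  0.1007]
 [ 0.5234 -0.2345  0.1035]]
(np.float64(363.1980982485493), np.float64(209.08854544057522))
[ 0.51741586 -0.24422988  0.19057471] -90.06278521968314
```

View pics/c6.png

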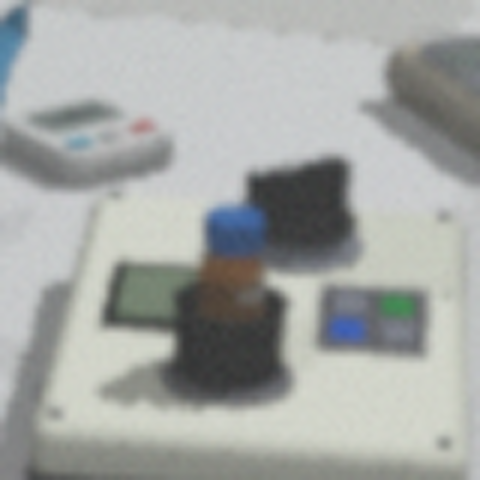

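The vial is fully home, with the cap top at about 0.102 by depth. Next I'll move over the knob at (0.529,-0.3697) with the closing axis at -44°.

Request:
apply_moves --pt "50 0.03 -0.35 0 0.27" --pt "50 0.03 -0.35 0 0.27" --pt "50 0.03 -0.35 0 0.27" --pt "50 0.03 -0.35 0 0.27" --pt "50 0.03 -0.35 0 0.27" --pt "50 0.04 -0.34 0 0.26" --pt "50 0 0 -0.4 0" --pt "50 0 0 -0.5 0" --pt "50 0 0 -0.5 0" --pt "50 0 0 -0.4 0" --pt "50 0 0 -0.2 0" --pt "50 0 0 0 0"

```text
clock: 13.0
position: [0.5278, -0.3692, 0.0686]
ee_rot: [-2.89, -1.228, 0.002]
force: [-0.4, -0.1, 0.2]
width: 0.503
gripper_force: 0.0
```

```bash
python3 - <<'E'
from h import *
grab('side','s5');crop('s5',325,150,425,250,5,'c7')
s=observe();R=cv2.Rodrigues(np.array(s['ee_rot']))[0];print(s['position'],np.degrees(np.arctan2(R[1,1],R[0,1])),s['joints'])
E
```

```text
[ 0.52831252 -0.36965412  0.06955628] -43.960488963017234 [ 0.21850449  0.65955566  0.4782754   1.71054227 -0.37933103  0.86514079
  0.0931823 ]
```

View pics/c7.png

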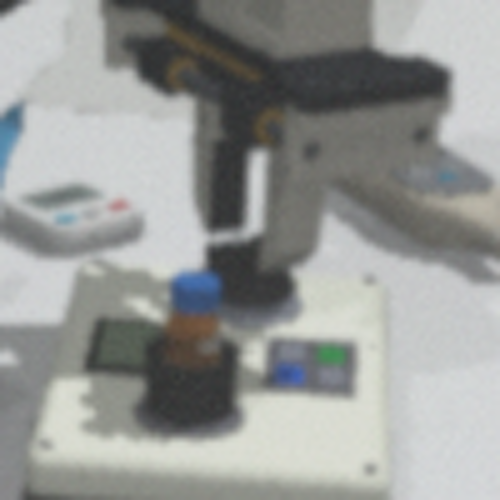

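The fingers straddle the bar at about crop (248,270). I'll go down to TCP 0.057 and close.

Request:
apply_moves --pt "50 0.01 0 -0.11 0" --pt "50 0 0 -0.1 0" --pt "50 0 0 0 0" --pt "0 0 0 0 0" --pt "0 0 0 0 0" --pt "0 0 0 0 0" --pt "0 0 0 0 0" --pt "0 0 0 0 0" --pt "0 0 0 0 0" --newtons 25

```text
clock: 14.18
position: [0.5296, -0.3702, 0.0572]
ee_rot: [2.89, 1.228, 0.001]
force: [3.0, -4.0, -1.7]
width: 0.128
gripper_force: 24.9
```

```bash
cat > st.py <<'E'
from h import *
s=observe();R=cv2.Rodrigues(np.array(s['ee_rot']))[0];print(s['position'],np.degrees(np.arctan2(R[1,1],R[0,1])),s['force'],s['ft_torque'],s['width'])
E
python3 st.py
```

```text
[ 0.52958408 -0.37019114  0.05716765] -43.95372187728773 [ 2.9979744  -3.96215537 -1.72460839] [-0.83840886 -0.60951687  0.11440301] 0.12835437234742608
```

Request:
apply_moves --pt "0 0.008 -0.008 0 0.15" --pt "0 0 0 0 0.2" --pt "0 0 0 0 0.2" --pt "0 0 0 0 0.2" --pt "0 0 0 0 0.09" --pt "0 0 0 0 0" --pt "0 0 0 0 0"

```text
clock: 15.05
position: [0.5297, -0.3705, 0.0571]
ee_rot: [2.572, 1.802, -0.0]
force: [3.9, -3.6, -1.2]
width: 0.126
gripper_force: 25.0
```

```bash
python3 st.py
```

```text
[ 0.52969629 -0.37054162  0.0571206 ] -19.979932011155114 [ 3.89551844 -3.63194289 -1.22488852] [-1.0775078  -0.61094914  0.07139008] 0.12647977142001657
```

Request:
apply_moves --pt "0 0.01 -0.01 0 0.08" --pt "0 0 0 0 0.06" --pt "0 0 0 0 0" --pt "0 0 0 0 0"

```text
clock: 15.55
position: [0.5298, -0.3706, 0.0569]
ee_rot: [-2.507, -1.892, 0.0]
force: [0.9, -1.8, 1.8]
width: 0.132
gripper_force: 25.6
```

```bash
python3 st.py
```

```text
[ 0.52983228 -0.37059527  0.05694245] -15.920342772712779 [ 0.89547303 -1.8298554   1.82604396] [-0.48488704  0.04586598 -0.58587527] 0.13152437130739636
```

The torque of -0.59 N m shows the knob is at the stop. Now clockwise to the third click, closing axis at about -87.6°.

Request:
apply_moves --pt "0 0 0 0 -0.15" --pt "0 0 0 0 -0.25" --pt "0 0 0 0 -0.25" --pt "0 0 0 0 -0.25" --pt "0 0 0 0 -0.25" --pt "0 0 0 0 -0.25" --pt "0 0 0 0 -0.25" --pt "0 0 0 0 -0.25" --pt "0 0 0 0 -0.25" --pt "0 0 0 0 -0.25" --pt "0 0 0 0 -0.1" --pt "0 0 0 0 0"

```text
clock: 17.05
position: [0.5295, -0.37, 0.0566]
ee_rot: [-3.14, -0.07, 0.002]
force: [-1.6, 0.6, 2.8]
width: 0.126
gripper_force: 24.9
```

```bash
python3 st.py
```

```text
[ 0.52947294 -0.36995984  0.0565603 ] -87.45132487514296 [-1.59164254  0.57096476  2.78799133] [-0.0402383   0.66409384 -0.07215147] 0.1258511226408143
```

Request:
apply_moves --pt "0 0 0 0 0" --pt "0 0 0 0 0" --pt "0 0 0 -0.03 0" --pt "0 0 0 -0.03 0" --pt "0 0 0 -0.03 0" --pt "0 0 0 0 0" --pt "0 0 0 0 0" --newtons 40

```text
clock: 17.92
position: [0.5295, -0.3701, 0.052]
ee_rot: [-3.139, -0.069, 0.001]
force: [-5.8, 4.1, 11.5]
width: 0.121
gripper_force: 39.9
```

```bash
python3 st.py
```

```text
[ 0.52954685 -0.3700595   0.05196328] -87.4859994011026 [-5.79264289  4.08278419 11.52661074] [ 1.02010268  1.6661828  -0.02143149] 0.12141548050227188
```

Request:
apply_moves --pt "0 0 0 -0.02 0" --pt "0 0 0 -0.02 0" --pt "0 0 0 0 0" --pt "0 0 0 0 0"

```text
clock: 18.42
position: [0.5297, -0.3702, 0.0516]
ee_rot: [-3.139, -0.069, -0.001]
force: [-11.5, 10.7, 33.5]
width: 0.128
gripper_force: 40.0
```

```bash
python3 - <<'E'
import st
from h import *
grab('side','s6');crop('s6',325,150,425,250,5,'c8')
E
```

```text
[ 0.52966555 -0.37017338  0.0516153 ] -87.49836274173039 [-11.49780152  10.69997933  33.53351633] [2.33921897 2.88652078 0.04840802] 0.12833743734121456
```

View pics/c8.png

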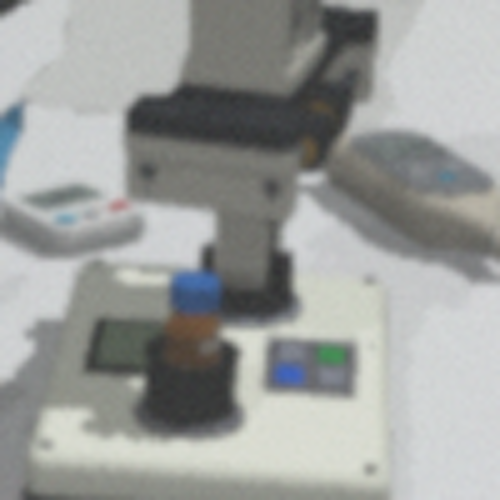

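The vial is still home and the knob is gripped and against its stop (33 N). I'll ease the push slightly, then hand in.

Request:
apply_moves --pt "0 0 0 0.015 0" --pt "0 0 0 0 0" --pt "0 0 0 0 0"

```text
clock: 18.85
position: [0.5297, -0.3701, 0.0517]
ee_rot: [-3.139, -0.069, -0.001]
force: [-9.7, 8.4, 25.3]
width: 0.128
gripper_force: 40.0
```

```bash
python3 -c "
from cell import arm
print(arm.sign_off())"
```

```text
the job is handed in; nothing more can be done
None
```

The job is handed in (no verdict came back): the blue-capped vial stands home in the cell chamber, and the knob is gripped and held fully in at the third click by measured angle, at 18.9 s of the 67 s allowed.

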